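# Empty one side of a divided parts dish and weigh the rest

### The arm

A 7-joint arm with a two-finger parallel gripper is mounted at the origin on a cart in front of the work surface, level with it; the furniture and walls round the work are solid. World frame = base frame: x ahead of the robot, y to its left, z up, the work surface at z = 0. Lengths are in m, angles in rad, forces in N, time in s.
With the tool pointing down it reaches from about 0.35 to 0.9 m from the base axis. Payload 8.1 kg.
Tool frame: the origin (TCP) lies midway between the tips of the shut fingers; the grasp point (between the pads) lies 19 mm behind it (manip.hold_point_z is the distance from the TCP to the grasp point, in m); z points along the fingers, y is the line along which they close (so a half turn about z gives the same grasp; the last joint's range is limited). The gripper opens to 85 mm and grips with 20 to 120 N. Pads are 22 mm wide; open, the fingers measure 114 mm over their backs; the gripper's body (76 mm by 85 mm) begins 54 mm behind the grasp point. The pads swing forward as they close: fully open they stand 13 mm farther back than shut.
Start: joints at [1.049, 0.434, 0.025, 1.573, -0.012, 1.134, -0.075], TCP at [0.254, -0.571, 0.21] pointing down, gripper open.
Joint ranges: [-2.62, 2.62], [-0.44, 2.09], [-1.27, 1.32], [0.08, 2.57], [-1.32, 4.46], [0.12, 2], [-2.74, 2.74]. Speed limits (rad/s): [2.22, 2.22, 3.01, 3.01, 3.14, 3.14, 3.14].

### API

Orientations are given as a unit quaternion [x, y, z, w].
In Python, from plant import manip gives the robot as it stands. The module is installed in compiled form; this text tells all that it offers.
- The arm moves only by the tool jog_arm, never from a script. Its argument "moves" is a list that holds one entry, the list of rows, each a list of 5 numbers: the shift along the tool's x, y, z in m, then the turn about the tool's z in rad, then the finger opening in m, from 0 to 0.0854. In form: [[[x, y, z, spin, grip], ...]]. A call has 1 to 20 rows; each row shifts and turns the commanded pose from where the row before left it, along the tool's axes as they then stand; what a row does not reach is not made up. A row lasts 1/8 s, in which the tool goes at most 62.5 mm and 10.7 degrees, less where a joint would pass 70% of its speed; a pose out of reach is approached as far as the arm can. A call with a gripper value outside its range is refused whole. The fingers move at their own pace and stop on an object; the grip force is fixed at half the most. Time passes only in rows, so rows that do not move let the fingers close. It gives the time, the measured TCP pose, the force, the opening and the grip force at its end, in the units of the state.
- manip.get_state(): the state, without advancing time (a new reading comes with each control period).
- manip.grab_frame(name): name is "scene" or "side" or "wrist"; returns the picture (480x640x3 uint8, red, green, blue); there is no depth.
- manip.camera_model(name): a dict with "camera_matrix" (3x3 intrinsics, pixels), "rvec" (rotation vector, rad) and "tvec" (3), from world to camera coordinates, as OpenCV has them. Camera axes: x right, y down, z forward; pixel columns grow to the right and rows downward; lengths in m; the calibration is good to about 2 mm. A picture is of the moment at which its call begins: read the wrist's pose just before it. camera_model takes no time and is no camera call; for the wrist camera it gives the pose at the moment of the call.
- manip.finish_job(): hands the job in; it is judged then, once.
The state is a dict: "clock": time; "joint_pos": joint angles; "joint_velocities": joint speeds; "effort": joint torques, N m; "ee_pos": TCP position; "tcp_rot": TCP orientation; "ft_force": force on the tool from outside, world axes, zero at the start; "torque": the same for the moment, N m; "grip_width": finger opening in m; "gripper_force": force on a finger pad.
Only numpy, scipy, OpenCV 4.12 (cv2) and the standard library are available. Lean on these libraries where they do the work, as an engineer would, in place of code of your own. Each camera call takes 0.05 s, during which the arm holds its last target. There are 200 camera calls.

### The job

The white two-compartment dish holds three bare metal bushings on one side of its divider and two black dies on the other. Take it by its wooden handle, turn it so that only the bushing side faces down and tip all the bushings into the orange bin, with the dies staying in their own compartment. Then stand the dish upright with its foot in the middle of the weighing plate of the pocket scale that lies near the wall at the left end of the table, let go, and leave the other things on the table where they are.

Things in the scene. Friction and masses are not known exactly. Their poses are not given: they have to be found in the camera images.
- dish: white dish, 144 mm long (x), 84 wide (y), loose, 0.21 to 0.33 kg empty. Origin under the centre of its round foot (42 mm across, 8 high, all it stands on), z up. Floor top at z 12 mm, side walls to z 34. A 5 mm divider in the plane x = 0, up to z 54, makes two equal compartments. Slippery inside: parts slide on slopes over about 15 degrees
- dish_lip (a point): middle of the open pouring lip of the bushing side, at dish x -72, z 25 mm (the die side has the same at +72); axes as the dish's. Towards each lip, from 42 to 72 mm off the middle, the floor ramps up 13 mm (23 degrees). Tipped 55 degrees about dish y, the lower side's parts all slide out over its lip and the upper side's rest against the divider
- dish_handle (a point): centre of the dish's brown wooden handle, 85 mm straight above the dish's origin; the handle is a bar 18 mm thick (along dish x), 60 mm long (along dish y), z 68 to 102 mm, above the divider. Axes as the dish's
- bin: orange square open bin, fixed to the table, 120 by 120 mm outside, walls 4 mm, rim (124 mm square) 57 mm high. Origin under its centre; sides along its x and y. Keep the arm clear of the wall on the left (y over 0.12 m) and the tall press beyond (x over 0.75 m) when leaning the hand to pour
- scale: dark flat pocket scale lying on the table's left part near the wall (not the ones at the far right behind the wooden tray), loose, 100 mm (x) by 118 mm (y), 17 mm high with its rim; the bare weighing plate covers its +y half, display and buttons its -y half. Origin under its centre
- pan (a point): centre of the top of the scale's bare rectangular weighing plate (83 mm along the scale's x, 60 mm along its y), 22 mm to +y of the scale's centre, 16.5 mm above the table
- bushing_a: bare grey metal bushing, 22 mm across, 26 mm high, 35 g, standing in the -x compartment of the dish at the start. Origin under its centre
- bushing_b: bare grey metal bushing, 22 mm across, 26 mm high, 35 g, standing in the -x compartment of the dish at the start. Origin under its centre
- bushing_c: bare grey metal bushing, 22 mm across, 26 mm high, 35 g, standing in the -x compartment of the dish at the start. Origin under its centre
- die_a: short black round die, 28 mm across, 27 mm high, about 60 g, standing in the +x compartment of the dish at the start. Origin under its centre
- die_b: short black round die, 28 mm across, 27 mm high, about 60 g, standing in the +x compartment of the dish at the start. Origin under its centre
- tape: black roll of tape lying flat, 62 mm across, 19 mm high. Bystander: leave alone. Origin under its centre
- tin: round flat tin with a yellow lid, 66 mm across, 26 mm high. Bystander: leave alone. Origin under its centre
- jar: small white-capped jar, 58 mm across, 68 mm high. Bystander: leave alone. Origin under its centre
- wrench: spanner lying flat, 166 mm long along its y, 28 mm wide, 9 mm thick. Bystander: leave alone. Origin under its centre
Mind the look-alikes: they are no part of the job. Leave any yellow look-alike of the bushing_b alone.

How it is judged:
By the outcome, as a careful person would: the job done as asked, in the order asked, and still so for the second after the job is handed in, with the robot touching nothing.
It also fails if it takes over 54 s, if anything falls off the work surface, if the arm or the gripper's body presses on something with over 40 N, if the wrist force passes 120 N, or if a joint passes its speed limit or range.

## Working session

There is one attempt and no reset: what is moved stays moved. The work goes in short steps, Python scripts to look and compute and a tool call to move; the robot and the scene stay as the last step left them, time stands still between calls to the robot, and variables do not carry over. Pictures are saved under pics/ and viewed, at most 10 in all, crops included, and the job is handed in when it is done.

Besides the shell and the picture viewer there is one more tool, called by a JSON object that holds its "fn" and its "kwargs". jog_arm: Moves the arm, as the interface text tells. Its arguments: {"type":"object","properties":{"moves":{"type":"array"}},"required":["moves"]}

```bash
mkdir -p pics
python3 - <<'E'
from plant import manip
import cv2,numpy as np
ims=[]
for n in ("scene","side"):
    im=manip.grab_frame(n)[:,:,::-1]; cv2.imwrite(f"pics/{n}0.png",im)
    m=manip.camera_model(n); R=cv2.Rodrigues(np.array(m["rvec"],float))[0]
    print(n,np.round(-R.T@np.array(m["tvec"]).ravel(),3),np.round(m["camera_matrix"],1).tolist(),np.round(R[2],2))
s=manip.get_state(); print({k:np.round(v,3).tolist() for k,v in s.items()}, manip.hold_point_z)
E
```

```text
scene [-0.245 -0.648  0.728] [[611.1, 0.0, 311.6], [0.0, 611.1, 247.6], [0.0, 0.0, 1.0]] [ 0.72  0.39 -0.58]
side [0.024 0.217 0.921] [[619.3, 0.0, 327.1], [0.0, 619.3, 230.0], [0.0, 0.0, 1.0]] [ 0.5  -0.4  -0.77]
{'clock': 0.1, 'joint_pos': [1.049, 0.435, 0.025, 1.574, -0.012, 1.134, -0.075], 'joint_velocities': [0.001, -0.001, -0.0, -0.002, -0.001, -0.001, 0.0], 'effort': [0.003, -67.176, 1.028, -31.691, 0.016, 0.007, 0.0], 'ee_pos': [0.254, -0.571, 0.209], 'tcp_rot': [0.978, 0.208, -0.0, -0.001], 'ft_force': [0.638, -0.564, 0.681], 'torque': [-0.024, -0.037, 0.014], 'gripper_force': 0.0, 'grip_width': 0.085} 0.0187
```

View pics/scene0.png

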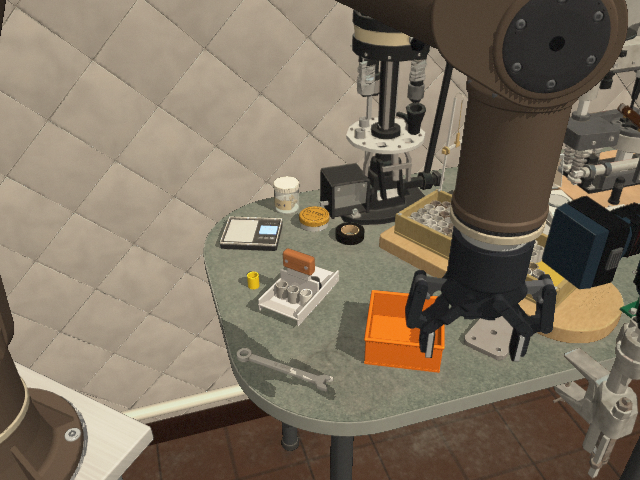

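View pics/side0.png

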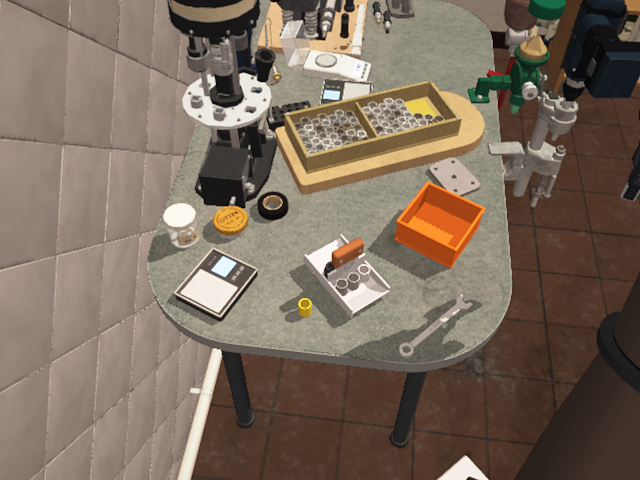

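The scene view shows the dish at (298,285), the bin at (405,330) and the scale at (252,232). In the side view they are at (347,275), (440,222) and (217,284).

Look-alikes to avoid:
- **Scale:** other scales at the far right, side (345,90) and (337,67).
- **Bushings:** a yellow bushing at scene (253,280) / side (305,307), and bushings in the tray at side (330,130).

I choose the dish with the brown handle, and the scale near the wall.

```bash
cat > h.py <<'E'
import cv2,numpy as np
from plant import manip
class Cam:
    def __init__(s,n):
        m=manip.camera_model(n); s.K=np.array(m["camera_matrix"],float); s.R=cv2.Rodrigues(np.array(m["rvec"],float))[0]; s.t=np.array(m["tvec"],float).ravel(); s.c=-s.R.T@s.t
    def ray(s,p): d=s.R.T@np.linalg.solve(s.K,[p[0],p[1],1.]); return d/np.linalg.norm(d)
    def plane(s,p,z): d=s.ray(p); return s.c+d*(z-s.c[2])/d[2]
    def proj(s,X): x=s.K@(s.R@np.asarray(X,float)+s.t); return x[:2]/x[2]
def tri(c1,p1,c2,p2):
    d1,d2=c1.ray(p1),c2.ray(p2); k=np.linalg.lstsq(np.c_[d1,-d2],c2.c-c1.c,rcond=None)[0]
    a,b=c1.c+k[0]*d1,c2.c+k[1]*d2; return (a+b)/2,np.linalg.norm(a-b)
def blobs(im,lo,hi,roi,amin):
    x0,y0,x1,y1=roi; m=cv2.inRange(cv2.cvtColor(im[y0:y1,x0:x1],cv2.COLOR_BGR2HSV),lo,hi)
    cs=[c+[x0,y0] for c in cv2.findContours(m,cv2.RETR_EXTERNAL,cv2.CHAIN_APPROX_NONE)[0] if cv2.contourArea(c)>amin]
    return sorted(cs,key=cv2.contourArea)[::-1]
E
python3 - <<'E'
from h import *
C={n:Cam(n) for n in("scene","side")}; I={n:cv2.imread(f"pics/{n}0.png") for n in C}
roi={"scene":dict(o=(340,280,460,380),h=(270,240,330,285),p=(215,210,290,255)),"side":dict(o=(380,170,500,280),h=(325,230,375,275),p=(165,240,265,325))}
rng=dict(o=((5,200,80),(15,255,255),500),h=((3,110,50),(15,220,220),50),p=((15,5,150),(50,60,255),100))
for n in C:
    for k in "ohp":
        lo,hi,a=rng[k]
        for c in blobs(I[n],lo,hi,roi[n][k],a)[:2]:
            q=cv2.approxPolyDP(c,0.03*cv2.arcLength(c,True),True)[:,0]; z=dict(o=.057,h=.102,p=.0165)[k]
            M=cv2.moments(c); print(n,k,cv2.contourArea(c),(round(M['m10']/M['m00'],1),round(M['m01']/M['m00'],1)),[(tuple(p.tolist()),np.round(C[n].plane(p,z)[:2],3).tolist()) for p in q])
S=I["side"]
a=cv2.resize(S[225:325,290:400],None,fx=4,fy=4,interpolation=cv2.INTER_CUBIC)[:400,:400]
b=cv2.resize(S[175:275,385:485],None,fx=4,fy=4,interpolation=cv2.INTER_CUBIC)
cv2.imwrite("pics/c1.png",np.hstack([a,b]))
E
```

```text
scene o 3868.0 (396.2, 335.5) [((372, 291), [0.516, -0.349]), ((364, 362), [0.357, -0.405]), ((438, 371), [0.39, -0.509]), ((443, 324), [0.491, -0.484]), ((425, 358), [0.407, -0.483]), ((408, 294), [0.536, -0.407])]
scene h 560.0 (298.5, 261.3) [((283, 251), [0.495, -0.187]), ((285, 266), [0.459, -0.212]), ((307, 274), [0.456, -0.256]), ((313, 272), [0.466, -0.262]), ((312, 256), [0.505, -0.239]), ((288, 248), [0.507, -0.19])]
scene p 665.5 (242.2, 230.5) [((220, 240), [0.571, 0.011]), ((275, 245), [0.607, -0.099]), ((281, 218), [0.699, -0.058]), ((235, 216), [0.661, 0.035]), ((279, 218), [0.697, -0.055]), ((274, 244), [0.609, -0.095]), ((238, 243), [0.578, -0.028]), ((257, 220), [0.669, -0.016]), ((234, 219), [0.65, 0.03]), ((221, 242), [0.566, 0.005]), ((233, 216), [0.659, 0.039])]
scene p 107.5 (220.8, 214.1) [((215, 223), [0.619, 0.058]), ((233, 210), [0.68, 0.053]), ((215, 210), [0.662, 0.088])]
side o 4458.0 (438.1, 223.7) [((427, 182), [0.558, -0.46]), ((395, 239), [0.49, -0.315]), ((450, 267), [0.386, -0.349]), ((484, 209), [0.443, -0.496])]
side h 516.5 (347.0, 252.4) [((359, 238), [0.505, -0.24]), ((332, 252), [0.509, -0.185]), ((335, 267), [0.482, -0.17]), ((362, 252), [0.479, -0.225])]
side p 3442.0 (223.1, 275.5) [((172, 241), [0.761, -0.007]), ((191, 248), [0.725, -0.027]), ((165, 257), [0.736, 0.021]), ((165, 302), [0.65, 0.068]), ((213, 248), [0.701, -0.059]), ((258, 271), [0.607, -0.095]), ((216, 324), [0.559, 0.022]), ((264, 324), [0.51, -0.042]), ((264, 243), [0.653, -0.14])]
side p 1010.5 (207.2, 290.0) [((199, 269), [0.675, -0.014]), ((181, 292), [0.651, 0.036]), ((218, 311), [0.579, 0.006]), ((218, 296), [0.605, -0.01]), ((236, 287), [0.602, -0.045])]
```

View pics/c1.png

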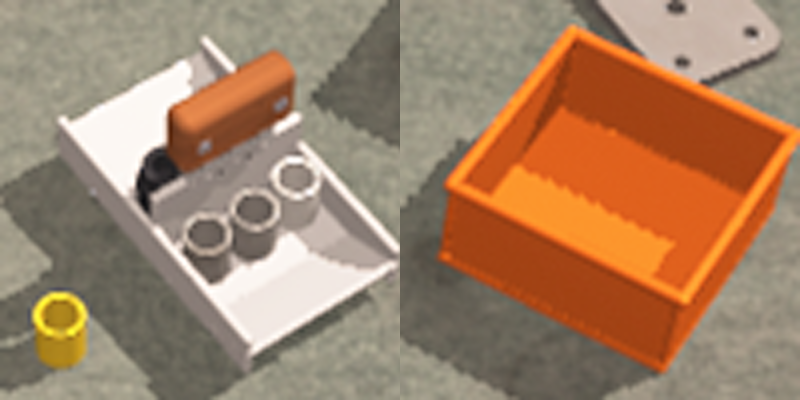

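The close crop confirms the dish: brown handle over the divider, three grey bushings on the near side, dies behind. The yellow look-alike stands outside it. I read the bin rim, dish wall and plate corners from the crop and cast them onto their planes.

Run:
```python
from h import *
s=Cam("side"); c=Cam("scene")
def q(nm,cam,ps,z):
    P=np.array([cam.plane(p,z)[:2] for p in ps]); e=np.roll(P,-1,0)-P
    print(nm,np.round(P,3).tolist(),"ctr",np.round(P.mean(0),4),"len",np.round(np.linalg.norm(e,axis=1),3),"ang",np.round(np.degrees(np.arctan2(e[:,1],e[:,0])),1))
q("bin",s,[(428.75,182.5),(398,221.5),(457,250),(484.5,208.75)],.057)
q("dish",s,[(306.25,255.5),(351.75,313),(389.5,290.5),(341.75,235.5)],.034)
q("plate side",s,[(199,269),(181,292),(218,311),(236,287)],.0165)
q("scale side",s,[(208,251),(177,292),(219,317),(257,270)],.017)
q("scale scene",c,[(235,216.5),(220,243),(275,247),(282,219)],.017)
print("bin scene z57",[np.round(c.plane(p,.057)[:2],3).tolist() for p in [(372,291),(366,338),(442,345),(444,300)]])
X,e=tri(c,(298.5,261.3),s,(347,252.4)); print("handle",X.round(4),e)
```

```text
bin [[0.555, -0.462], [0.518, -0.347], [0.405, -0.386], [0.442, -0.497]] ctr [ 0.48   -0.4229] len [0.12  0.119 0.118 0.118] ang [ 108.2 -161.1  -71.4   17.5]
dish [[0.571, -0.177], [0.428, -0.165], [0.424, -0.246], [0.569, -0.257]] ctr [ 0.498  -0.2111] len [0.144 0.08  0.145 0.08 ] ang [175.3 -93.3  -4.4  88. ]
plate side [[0.675, -0.014], [0.651, 0.036], [0.579, 0.006], [0.602, -0.045]] ctr [ 0.6266 -0.0042] len [0.056 0.079 0.056 0.08 ] ang [ 115.5 -157.1  -65.7   23.2]
scale side [[0.7, -0.048], [0.655, 0.042], [0.567, 0.011], [0.61, -0.095]] ctr [ 0.6329 -0.0224] len [0.1   0.093 0.114 0.102] ang [ 116.7 -160.5  -68.1   27.6]
scale scene [[0.659, 0.033], [0.561, 0.004], [0.6, -0.103], [0.696, -0.063]] ctr [ 0.6291 -0.032 ] len [0.102 0.114 0.104 0.103] ang [-163.5  -70.1   22.6  111.3]
bin scene z57 [[0.516, -0.349], [0.405, -0.387], [0.445, -0.497], [0.549, -0.466]]
handle [ 0.5029 -0.2134  0.0839] 0.001568634606409585
```

{"fn": "jog_arm", "kwargs": {"moves": [[[0,0,0,0.125,0.0854],[0,0,0,0.125,0.0854],[0,0,0,0.125,0.0854],[0,0,0,0.122,0.0854],[0.0273,-0.0471,0,0,0.0854],[0.0273,-0.0471,0,0,0.0854],[0.0273,-0.0471,0,0,0.0854],[0.0273,-0.0471,0,0,0.0854],[0.0273,-0.0471,0,0,0.0854],[0.0273,-0.0471,0,0,0.0854],[0.0273,-0.0471,0,0,0.0854],[0.0273,-0.0471,0,0,0.0854],[0,0,0,0,0.0854]]]}}

```text
clock: 1.72
ee_pos: [0.5037, -0.2073, 0.2094]
tcp_rot: [0.999, -0.035, 0.0, -0.001]
ft_force: [-0.5, -0.9, 0.1]
grip_width: 0.0853
gripper_force: 0.0
```

Run:
```python
from h import *
w=Cam("wrist"); im=manip.grab_frame("wrist")[:,:,::-1].copy(); cv2.imwrite("pics/w1.png",im)
sc=manip.grab_frame("scene")[:,:,::-1].copy(); cv2.imwrite("pics/scene1.png",sc)
print(w.c.round(3),w.R[2].round(2), w.proj([.501,-.212,.102]))
s=Cam("side"); c=Cam("scene")
print("jar",tri(c,(287,184),s,(180,218)),s.plane((183,244),0))
print("tin",s.plane((230,219),.026),"tape",s.plane((273,206),.019))
print("tray rim",[s.plane(p,.06).round(3) for p in [(325,165),(460,125)]],"board",[s.plane(p,.02).round(3) for p in [(310,187),(482,133)]],"lid plate",s.plane((453,175),.0).round(3))
```

```text
[ 0.582 -0.212  0.373] [-0.3   0.02 -0.95] [326.36355247 238.14189134]
jar (array([ 0.76729005, -0.03510633,  0.05872708]), np.float64(0.002808248490686652)) [ 7.55699617e-01 -2.38257019e-02 -1.11022302e-16]
tin [ 0.73406244 -0.1177699   0.026     ] tape [ 0.71714279 -0.20475356  0.019     ]
tray rim [array([ 0.713, -0.329,  0.06 ]), array([ 0.635, -0.629,  0.06 ])] board [array([ 0.713, -0.292,  0.02 ]), array([ 0.616, -0.688,  0.02 ])] lid plate [ 0.575 -0.562  0.   ]
```

View pics/w1.png

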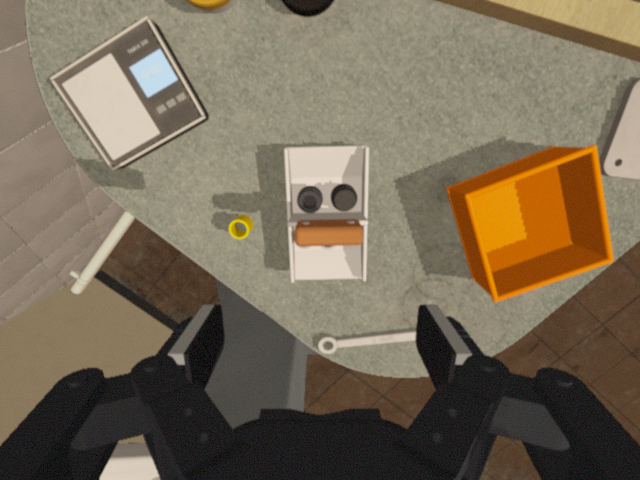

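The wrist view shows the handle centred at (330,235), and dies above it at (310,199) and (344,197). The bin rim corners are (597,147), (447,190), (497,299), (610,261), and the scale plate is at about (111,107). I refine the positions from this view.

Run:
```python
from h import *
w=Cam("wrist"); im=cv2.imread("pics/w1.png"); print(w.c)
def q(nm,ps,z):
    P=np.array([w.plane(p,z)[:2] for p in ps]); e=np.roll(P,-1,0)-P
    print(nm,np.round(P,3).tolist(),"ctr",np.round(P.mean(0),4),"len",np.round(np.linalg.norm(e,axis=1),3),"ang",np.round(np.degrees(np.arctan2(e[:,1],e[:,0])),1))
q("bin",[(597,147),(447,190),(497,299),(610,261)],.057)
q("dish",[(285,148),(292,279),(366,279),(369,147)],.034)
q("scale",[(150,18),(50,78),(113,168),(207,117)],.017)
for nm,lo,hi,roi,z in(("handle",(3,110,50),(15,220,220),(280,210,380,255),.1),("plate",(0,0,165),(180,40,255),(40,30,170,170),.0165)):
    c=blobs(im,lo,hi,roi,100)[0]; r=cv2.minAreaRect(c); q(nm,cv2.boxPoints(r),z)
q("yellow",[(240,228)],.026)
```

```text
[ 0.57942689 -0.21745373  0.37311224]
bin [[0.552, -0.47], [0.524, -0.335], [0.404, -0.392], [0.438, -0.502]] ctr [ 0.4796 -0.4246] len [0.138 0.132 0.116 0.119] ang [ 102.1 -154.4  -72.8   16. ]
dish [[0.573, -0.183], [0.434, -0.176], [0.427, -0.258], [0.568, -0.265]] ctr [ 0.5004 -0.2204] len [0.14  0.082 0.14  0.082] ang [177.  -94.4  -3.2  86.3]
scale [[0.697, -0.07], [0.655, 0.039], [0.566, 0.0], [0.608, -0.107]] ctr [ 0.6317 -0.0343] len [0.116 0.097 0.115 0.096] ang [ 111.2 -156.6  -68.6   22.7]
handle [[0.515, -0.191], [0.513, -0.248], [0.49, -0.248], [0.493, -0.189]] ctr [ 0.5026 -0.2188] len [0.057 0.023 0.059 0.023] ang [-92.8 179.4  87.3  -4.2]
plate [[0.649, 0.03], [0.672, -0.025], [0.598, -0.057], [0.572, 0.001]] ctr [ 0.6227 -0.0128] len [0.059 0.08  0.063 0.083] ang [ -67.5 -156.8  114.5   20.3]
yellow [[0.494, -0.125]] ctr [ 0.494  -0.1249] len [0.] ang [0.]
```

```bash
python3 -c "
from plant import manip
s=manip.get_state();print(s['ee_pos'],s['tcp_rot'],s['clock'])"
```

```text
[ 0.50114294 -0.21220087  0.2093288 ] [ 9.99259479e-01 -3.84742323e-02 -4.72624177e-04  6.45109230e-05] 1.825
```

{"fn": "jog_arm", "kwargs": {"moves": [[[0.002,0.001,0.03,0,0.0854],[0,0,0.04,0,0.0854],[0,0,0.04,0,0.0854],[0,0,0.026,0,0.0854],[0,0,0.01,0,0.0854],[0,0,0,0,0.0854],[0,0,0,0,0.0854]]]}}

```text
clock: 2.7
ee_pos: [0.5039, -0.2143, 0.0648]
tcp_rot: [0.999, -0.039, 0.001, 0.0]
ft_force: [0.6, 0.3, 1.1]
grip_width: 0.085
gripper_force: 0.0
```

Run:
```python
from h import *
im=manip.grab_frame("wrist")[:,:,::-1].copy(); cv2.imwrite("pics/w2.png",im)
s=manip.get_state(); print(s['ee_pos'],s['ft_force'])
```

```text
[ 0.50397958 -0.21414105  0.06487997] [ 0.94282748 -0.31866228 -0.17827304]
```

View pics/w2.png

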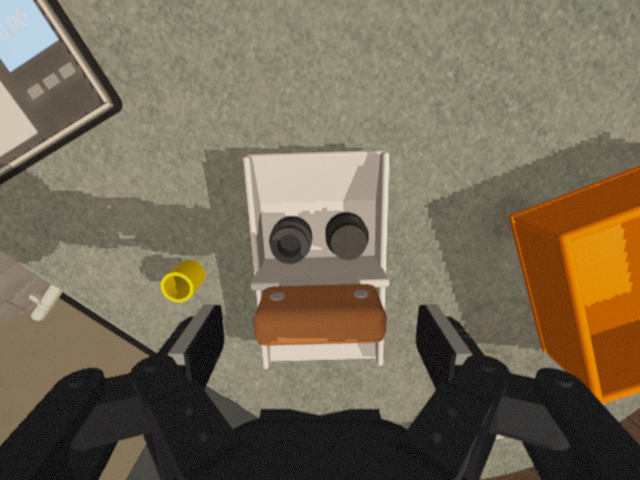

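The handle is centred between the pads, spanning (255–385, 285–345), so I close on its ends and lift.

{"fn": "jog_arm", "kwargs": {"moves": [[[0,0,0,0,0.05],[0,0,0,0,0.05],[0,0,0,0,0.05],[0,0,0,0,0.05],[0,0,0,0,0.05],[0,0,-0.01,0,0.05],[0,0,-0.02,0,0.05],[0,0,-0.02,0,0.05],[0,0,0,0,0.05],[0,0,0,0,0.05]]]}}

```text
clock: 4.0
ee_pos: [0.5027, -0.2134, 0.1131]
tcp_rot: [0.999, -0.039, -0.0, -0.0]
ft_force: [-0.3, -0.1, -4.5]
grip_width: 0.0579
gripper_force: 65.7
```

Run:
```python
from h import *
a=manip.grab_frame("side")[:,:,::-1].copy(); b=manip.grab_frame("scene")[:,:,::-1]
s=manip.get_state(); print(s['ee_pos'],s['ft_force'],s['torque'],s['grip_width'],s['gripper_force'])
r=lambda m:cv2.resize(m,(400,400),interpolation=cv2.INTER_CUBIC)
cv2.imwrite("pics/lift.png",np.hstack([r(a[170:330,270:430]),r(b[180:340,220:380])]))
```

```text
[ 0.50250558 -0.21330862  0.11272421] [-1.24375318 -0.24503443 -4.60285932] [-0.00273204 -0.02500151 -0.02886176] 0.05787783252871945 65.72717428207397
```

View pics/lift.png

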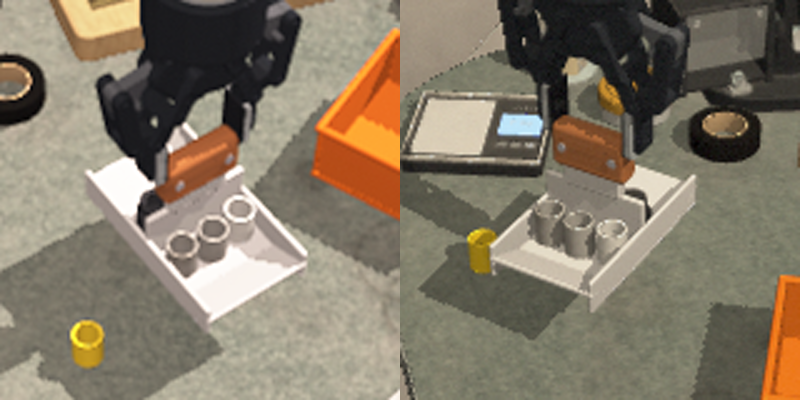

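Dish lifted level, about 0.47 kg, with all three bushings aboard. The jog interface has no tilt axis. I'll hook the foot behind the bin's far rim and let the dish swivel between the pads about dish y.

{"fn": "jog_arm", "kwargs": {"moves": [[[0,0,-0.018,0,0.05],[0,0,-0.019,0,0.05],[0,0,0,-0.06,0.05],[0,0,0,-0.11,0.05],[0,0,0,-0.11,0.05],[0,0,0,-0.068,0.05],[0,0,0,-0.04,0.05],[0.0012,0.012,0,0,0.05],[0.0012,0.027,0,0,0.05],[0.0012,0.036,0,0,0.05],[0.0012,0.04,0,0,0.05],[0.0012,0.036,0,0,0.05],[0.0012,0.027,0,0,0.05],[0.0012,0.015,0,0,0.05],[0,0,0,0,0.05],[0,0,0,0,0.05]]]}}

```text
clock: 6.1
ee_pos: [0.5701, -0.3934, 0.1506]
tcp_rot: [0.988, 0.155, -0.0, -0.001]
ft_force: [-0.2, 0.6, -3.2]
grip_width: 0.058
gripper_force: 66.0
```

Run:
```python
from h import *
im=manip.grab_frame("wrist")[:,:,::-1].copy(); cv2.imwrite("pics/w3.png",im)
a=manip.grab_frame("side")[:,:,::-1].copy(); cv2.imwrite("pics/side3.png",a)
s=manip.get_state(); print(s['ee_pos'],s['tcp_rot'],s['ft_force'],s['torque'])
cv2.imwrite("pics/v3.png",np.hstack([cv2.resize(im,(400,300)),cv2.resize(a[130:290,350:563],(400,300),interpolation=cv2.INTER_CUBIC)]))
```

```text
[ 0.5701941  -0.39341374  0.15085246] [ 9.87929841e-01  1.54901613e-01  4.53429777e-05 -3.41927167e-04] [ 0.43007543 -0.61078703 -4.53101153] [0.01150424 0.01554366 0.01415508]
```

View pics/v3.png

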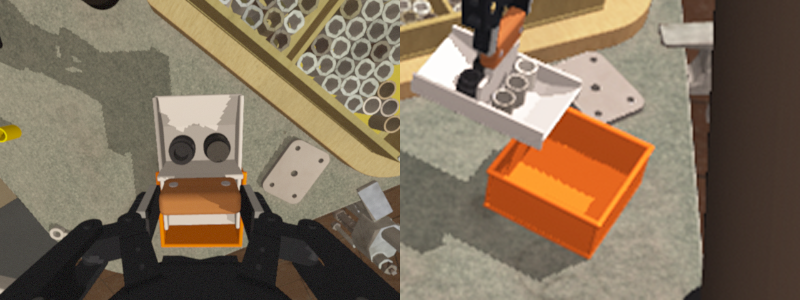

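The wrist view shows the dish at (155–243) squared with the bin opening behind the fingers. Its near half is over the bin, and it clears the tray. I lower it and close the foot up to the rim.

{"fn": "jog_arm", "kwargs": {"moves": [[[0,0,0.014,0,0.05],[0,0,0.014,0,0.05],[0,0,0.006,0,0.05],[0,0,0,0,0.05],[-0.005,0,0,0,0.05],[-0.004,0,0,0,0.05],[-0.002,0,0,0,0.05],[-0.002,0,0,0,0.05],[-0.002,0,0,0,0.05],[0,0,0,0,0.05]]]}}

```text
clock: 7.45
ee_pos: [0.5579, -0.3991, 0.1179]
tcp_rot: [0.988, 0.155, 0.002, 0.001]
ft_force: [5.8, 1.0, -0.9]
grip_width: 0.0579
gripper_force: 66.4
```

Contact shows as about 6 N along +x at the foot. I start the arc with a first 20° and check it.

{"fn": "jog_arm", "kwargs": {"moves": [[[-0.005,0,-0.0006,0,0.05],[-0.005,0,-0.0006,0,0.05],[-0.005,0,-0.0004,0,0.05],[-0.005,0,0,0,0.05],[-0.005,0,0,0,0.05],[-0.005,0,0,0,0.05],[0,0,0,0,0.05]]]}}

```text
clock: 8.32
ee_pos: [0.5289, -0.4083, 0.1191]
tcp_rot: [0.988, 0.155, 0.002, 0.0]
ft_force: [6.3, 1.0, -2.4]
grip_width: 0.0579
gripper_force: 66.1
```

Run:
```python
from h import *
im=manip.grab_frame("scene")[:,:,::-1].copy(); a=manip.grab_frame("side")[:,:,::-1].copy()
s=manip.get_state(); print(s['ee_pos'],s['tcp_rot'],s['ft_force'],s['torque'])
r=lambda m:cv2.resize(m,(400,400),interpolation=cv2.INTER_CUBIC)
cv2.imwrite("pics/v4.png",np.hstack([r(a[120:280,350:510]),r(im[220:380,320:480])]))
```

```text
[ 0.52914243 -0.40825419  0.1191749 ] [9.87964799e-01 1.54669075e-01 1.66265261e-03 5.18750264e-04] [ 6.22753486  1.25016781 -1.77231629] [ 0.31856827 -1.71572576  0.03831662]
```

View pics/v4.png

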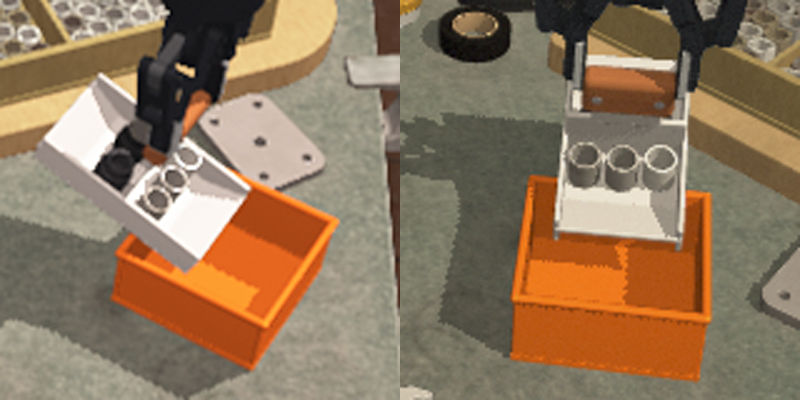

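It works: the dish has swivelled about 22° with the foot hooked on the rim and the bushing lip inside the bin. I continue to about 58°.

{"fn": "jog_arm", "kwargs": {"moves": [[[-0.0056,0,0.001,0,0.05],[-0.0056,0,0.0012,0,0.05],[-0.0068,0,0.0022,0,0.05],[-0.0068,0,0.0028,0,0.05],[-0.0063,0,0.0034,0,0.05],[-0.0063,0,0.0039,0,0.05],[-0.0057,0,0.0044,0,0.05],[-0.004,0,0.0035,0,0.05],[0,0,0,0,0.05],[0,0,0,0,0.05],[0,0,0,0,0.05]]]}}

```text
clock: 9.8
ee_pos: [0.4808, -0.4259, 0.0988]
tcp_rot: [0.988, 0.153, -0.0, 0.002]
ft_force: [-7.9, -0.1, 19.8]
grip_width: 0.0582
gripper_force: 69.8
```

Run:
```python
from h import *
im=manip.grab_frame("scene")[:,:,::-1].copy(); a=manip.grab_frame("side")[:,:,::-1].copy()
s=manip.get_state(); print(s['ee_pos'],s['tcp_rot'],s['ft_force'],s['torque'])
r=lambda m:cv2.resize(m,(400,400),interpolation=cv2.INTER_CUBIC)
cv2.imwrite("pics/v5.png",np.hstack([r(a[120:280,350:510]),r(im[220:380,320:480])]))
```

```text
[ 0.480841   -0.42593976  0.09886583] [ 9.88235755e-01  1.52924119e-01 -2.73582966e-04  2.05696210e-03] [-9.00060503  0.52926036 20.02040653] [ 0.199881    1.20292642 -0.01629472]
```

View pics/v5.png

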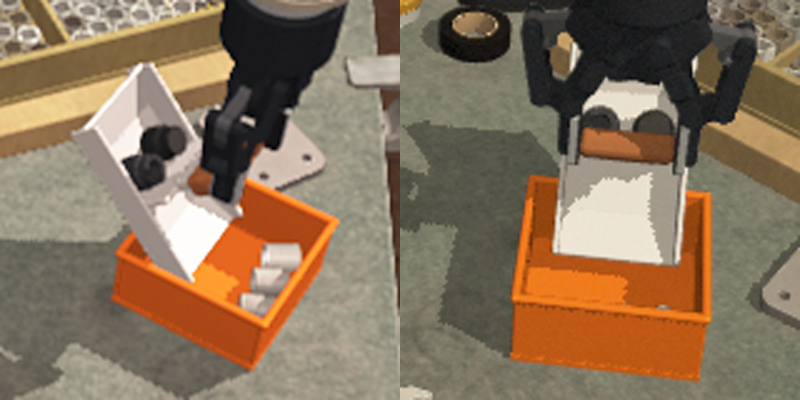

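The picture shows all three bushings in the bin at side crop (250–300, 245–305), with both dies resting against the divider. Next I swivel the dish level by drawing it outward with its underside riding on the rim.

{"fn": "jog_arm", "kwargs": {"moves": [[[0.0055,0,-0.005,0,0.05],[0.0055,0,-0.005,0,0.05],[0.0068,0,-0.003,0,0.05],[0.0068,0,-0.003,0,0.05],[0.0068,0,-0.003,0,0.05],[0.0068,0,-0.002,0,0.05],[0.0078,0,-0.001,0,0.05],[0.0078,0,-0.0006,0,0.05],[0.0078,0,0,0,0.05],[0,0,0,0,0.05]]]}}

```text
clock: 11.15
ee_pos: [0.5399, -0.4044, 0.1185]
tcp_rot: [0.988, 0.154, -0.001, -0.0]
ft_force: [-4.7, -1.4, 4.9]
grip_width: 0.0582
gripper_force: 73.3
```

```bash
cat > tilt.py <<'E'
from h import *
# dish tilt from the wrist-visible/side-visible long white wall is cluttered; report outlines of white blob and state
a=manip.grab_frame("side")[:,:,::-1].copy(); cv2.imwrite("pics/side_t.png",a)
s=manip.get_state(); print(s['clock'],s['ee_pos'].round(4) if hasattr(s['ee_pos'],'round') else s['ee_pos'],np.round(s['ft_force'],1),np.round(s['torque'],2),s['tcp_rot'])
c=blobs(a,(0,0,150),(180,45,255),(330,90,480,290),200)
for k in c[:2]: print(cv2.contourArea(k),cv2.approxPolyDP(cv2.convexHull(k),4,True)[:,0].tolist())
E
python3 tilt.py
```

```text
11.2 [ 0.5397 -0.4045  0.1185] [-5.4 -1.2  4.8] [-0.34  1.6   0.04] [ 9.88052386e-01  1.54113863e-01 -1.17572422e-03 -1.27968141e-04]
5147.5 [[479, 145], [479, 186], [422, 222], [330, 206], [330, 189], [385, 148]]
3986.0 [[479, 227], [476, 289], [330, 289], [330, 263], [347, 245]]
```

{"fn": "jog_arm", "kwargs": {"moves": [[[0.0075,0,-0.001,0,0.05],[0.0075,0,-0.0005,0,0.05],[0.0075,0,0,0,0.05],[0.0075,0,0.0005,0,0.05],[0.0075,0,0.001,0,0.05],[0,0,0,0,0.05]]]}}

```text
clock: 11.95
ee_pos: [0.5779, -0.3921, 0.1186]
tcp_rot: [0.988, 0.155, 0.001, -0.0]
ft_force: [-2.1, 0.7, 4.9]
grip_width: 0.0581
gripper_force: 73.6
```

```bash
python3 tilt.py
python3 - <<'E'
from h import *
s=manip.get_state(); p=np.array(s['ee_pos']); C=Cam("side")
u=np.array([.951,.309,0]); v=np.array([-.309,.951,0])
# predicted side pixels of die-side(+) and bush-side(-) wall tops at tilt th (pivot 88mm above foot, pivot = TCP+22mm)
for th in (0,5,10,15,20):
    t=np.radians(th); P=p+[0,0,.022]
    f=lambda x,z,y:(C.proj(P+u*(x*np.cos(t)-z*np.sin(t))+[0,0,x*np.sin(t)+z*np.cos(t)]+v*y)).round(0).tolist()
    print(th,[f(x,-.054,y) for x in(-.072,.072) for y in(-.042,.042)])
E
```

```text
12.0 [ 0.5777 -0.3921  0.1187] [-3.2  0.1  6. ] [-0.06  1.02 -0.06] [ 9.87966806e-01  1.54665089e-01  5.42421355e-04 -7.98606520e-05]
4831.5 [[479, 145], [479, 186], [410, 217], [330, 194], [371, 147]]
4332.5 [[479, 287], [330, 289], [330, 242], [479, 227]]
0 [[440.0, 183.0], [419.0, 211.0], [375.0, 153.0], [351.0, 178.0]]
5 [[438.0, 184.0], [416.0, 212.0], [373.0, 150.0], [350.0, 175.0]]
10 [[435.0, 185.0], [413.0, 213.0], [371.0, 146.0], [348.0, 171.0]]
15 [[431.0, 186.0], [410.0, 213.0], [370.0, 143.0], [347.0, 168.0]]
20 [[428.0, 186.0], [406.0, 213.0], [369.0, 139.0], [346.0, 165.0]]
```

```bash
cat > t2.py <<'E'
from h import *
import sys
a=cv2.imread(sys.argv[1]); 
m=cv2.inRange(cv2.cvtColor(a,cv2.COLOR_BGR2HSV),(0,0,int(sys.argv[2])),(180,35,255)); x0,y0,x1,y1=map(int,sys.argv[3:7])
k=blobs(a,(0,0,int(sys.argv[2])),(180,35,255),(x0,y0,x1,y1),30)
for c in k[:4]: print(cv2.contourArea(c),cv2.approxPolyDP(cv2.convexHull(c),2,True)[:,0].tolist())
E
python3 t2.py pics/side_t.png 180 335 125 460 225; python3 t2.py pics/side_t.png 200 335 125 460 225
```

```text
1495.5 [[349, 171], [370, 151], [432, 189], [412, 213]]
55.0 [[403, 166], [434, 184]]
42.0 [[364, 131], [364, 136], [357, 135], [359, 130]]
1429.5 [[432, 189], [413, 213], [349, 171], [369, 151]]
47.0 [[403, 166], [434, 184]]
```

The wall corners in the side view match about 10° of remaining tilt, so I press down slightly over the rim.

{"fn": "jog_arm", "kwargs": {"moves": [[[0,0,0.002,0,0.05],[0,0,0.002,0,0.05],[0,0,0.002,0,0.05],[0,0,0.001,0,0.05],[0,0,0,0,0.05]]]}}

```text
clock: 12.62
ee_pos: [0.5811, -0.3918, 0.1146]
tcp_rot: [0.988, 0.155, 0.004, 0.001]
ft_force: [2.0, 2.0, 15.0]
grip_width: 0.0581
gripper_force: 75.7
```

```bash
python3 tilt.py|head -1; python3 t2.py pics/side_t.png 190 335 125 460 235|head -1
cat > t3.py <<'E'
from h import *
s=manip.get_state(); p=np.array(s['ee_pos']); C=Cam("side")
q=s['tcp_rot']; an=2*np.arctan2(q[1],q[0]); u=np.array([np.cos(an),np.sin(an),0]); v=np.array([-u[1],u[0],0])
for th in (-5,0,5,10):
    t=np.radians(th); P=p+[0,0,.022]
    f=lambda x,z,y:(C.proj(P+u*(x*np.cos(t)-z*np.sin(t))+[0,0,x*np.sin(t)+z*np.cos(t)]+v*y)).round(0).tolist()
    print(th,[f(x,-.054,y) for x,y in((.072,.042),(.072,-.042),(-.072,-.042),(-.072,.042))])
E
python3 t3.py
```

```text
12.675 [ 0.5811 -0.3918  0.1147] [ 2.   2.6 15.4] [0.38 0.11 0.01] [0.98786886 0.15523778 0.00387289 0.00116299]
1401.0 [[434, 189], [414, 214], [349, 175], [370, 155]]
-5 [[352.0, 182.0], [375.0, 157.0], [441.0, 182.0], [420.0, 210.0]]
0 [[350.0, 179.0], [373.0, 154.0], [439.0, 184.0], [417.0, 211.0]]
5 [[348.0, 175.0], [372.0, 150.0], [436.0, 185.0], [414.0, 213.0]]
10 [[347.0, 172.0], [370.0, 147.0], [433.0, 186.0], [411.0, 213.0]]
```

{"fn": "jog_arm", "kwargs": {"moves": [[[0.006,0,-0.002,0,0.05],[0.008,0,0,0,0.05],[0,0,0.003,0,0.05],[0,0,0.003,0,0.05],[0,0,0.002,0,0.05],[0,0,0,0,0.05]]]}}

```text
clock: 13.42
ee_pos: [0.5963, -0.3869, 0.109]
tcp_rot: [0.988, 0.156, 0.005, 0.001]
ft_force: [6.0, 2.9, 17.2]
grip_width: 0.058
gripper_force: 77.1
```

```bash
python3 tilt.py|head -1; python3 t2.py pics/side_t.png 190 335 125 460 235|head -1; python3 t3.py
```

```text
13.475 [ 0.5963 -0.3869  0.109 ] [ 5.9  3.3 18. ] [ 0.38 -0.7   0.04] [0.98777652 0.15578465 0.00518857 0.0013291 ]
1548.0 [[432, 182], [410, 211], [345, 178], [367, 158], [399, 160]]
-5 [[345.0, 181.0], [368.0, 156.0], [433.0, 181.0], [412.0, 208.0]]
0 [[343.0, 177.0], [366.0, 152.0], [431.0, 182.0], [409.0, 210.0]]
5 [[341.0, 174.0], [364.0, 149.0], [428.0, 184.0], [406.0, 211.0]]
10 [[339.0, 171.0], [363.0, 146.0], [425.0, 184.0], [403.0, 212.0]]
```

The dish is now level within about 2°. Lift, square to the scale's heading, and carry it over the plate.

{"fn": "jog_arm", "kwargs": {"moves": [[[0,0,-0.015,0,0.05],[0,0,-0.025,0,0.05],[0,0,-0.015,-0.07,0.05],[0.0046,-0.0093,0,0,0.05],[0.0108,-0.0217,0,0,0.05],[0.0155,-0.031,0,0,0.05],[0.0155,-0.031,0,0,0.05],[0.0155,-0.031,0,0,0.05],[0.0155,-0.031,0,0,0.05],[0.0155,-0.031,0,0,0.05],[0.0155,-0.031,0,0,0.05],[0.0155,-0.031,0,0,0.05],[0.0155,-0.031,0,0,0.05],[0.0155,-0.031,0,0,0.05],[0.0108,-0.0217,0,0,0.05],[0.0046,-0.0093,0,0,0.05],[0,0,0,0,0.05],[0,0,0,0,0.05]]]}}

```text
clock: 15.72
ee_pos: [0.6215, -0.01, 0.1602]
tcp_rot: [0.982, 0.188, -0.0, 0.0]
ft_force: [-0.7, 0.1, -2.0]
grip_width: 0.058
gripper_force: 74.6
```

```bash
python3 tilt.py|head -1; python3 t3.py; python3 t2.py pics/side_t.png 190 130 170 330 330
python3 - <<'E'
from h import *
im=manip.grab_frame("wrist")[:,:,::-1].copy(); cv2.imwrite("pics/w6.png",im)
sc=manip.grab_frame("scene")[:,:,::-1].copy(); cv2.imwrite("pics/scene6.png",sc)
c=blobs(im,(3,110,50),(15,220,220),(220,240,420,370),300)
for k in c[:1]: print("handle wrist",cv2.minAreaRect(k))
w2=cv2.imread("pics/w2.png")
for k in blobs(w2,(3,110,50),(15,220,220),(220,240,420,370),300)[:1]: print("handle w2",cv2.minAreaRect(k))
E
```

```text
15.775 [ 0.6216 -0.0102  0.1603] [ 0.  -0.2 -3.5] [-0.06  0.03 -0.01] [ 9.82224670e-01  1.87708464e-01 -2.45580877e-04  4.12144124e-04]
-5 [[155.0, 254.0], [188.0, 220.0], [258.0, 250.0], [226.0, 287.0]]
0 [[152.0, 250.0], [185.0, 216.0], [256.0, 251.0], [225.0, 288.0]]
5 [[149.0, 246.0], [182.0, 213.0], [253.0, 252.0], [222.0, 289.0]]
10 [[146.0, 243.0], [180.0, 209.0], [251.0, 253.0], [220.0, 289.0]]
13322.0 [[327, 191], [329, 329], [220, 328], [180, 292], [153, 250], [169, 235], [273, 170], [285, 170]]
786.0 [[148, 262], [159, 260], [188, 277], [167, 297], [153, 291], [149, 281]]
112.0 [[197, 199], [201, 210], [187, 225], [187, 218]]
103.5 [[192, 326], [200, 321], [216, 324], [217, 328], [192, 329]]
handle wrist ((319.5, 315.5), (59.0, 135.0), 90.0)
handle w2 ((318.8817443847656, 314.2005615234375), (58.72087478637695, 132.19764709472656), 88.42345428466797)
```

The handle sits in the hand as at the grasp (wrist pixel 319,315 against 319,314), and the dish is level. I correct about 5 mm and descend.

{"fn": "jog_arm", "kwargs": {"moves": [[[0.0044,-0.0017,0.01,0,0.05],[0,0,0.02,0,0.05],[0,0,0.02,0,0.05],[0,0,0.015,0,0.05],[0,0,0.008,0,0.05],[0,0,0,0,0.05],[0,0,0.002,0,0.05],[0,0,0.001,0,0.05],[0,0,0,0,0.05]]]}}

```text
clock: 17.0
ee_pos: [0.6255, -0.0054, 0.0848]
tcp_rot: [0.982, 0.189, 0.0, 0.0]
ft_force: [-0.4, 0.3, -2.7]
grip_width: 0.058
gripper_force: 74.5
```

{"fn": "jog_arm", "kwargs": {"moves": [[[0,0,0.0015,0,0.05],[0,0,0.0015,0,0.05],[0,0,0.001,0,0.05],[0,0,0,0,0.05]]]}}

```text
clock: 17.5
ee_pos: [0.6253, -0.0054, 0.0804]
tcp_rot: [0.982, 0.189, -0.0, -0.0]
ft_force: [0.5, -0.5, -3.4]
grip_width: 0.0582
gripper_force: 74.5
```

{"fn": "jog_arm", "kwargs": {"moves": [[[0,0,0.001,0,0.05],[0,0,0.001,0,0.05],[0,0,0,0,0.05]]]}}

```text
clock: 17.88
ee_pos: [0.6256, -0.0053, 0.0791]
tcp_rot: [0.982, 0.189, 0.0, 0.0]
ft_force: [-1.1, 0.1, 2.8]
grip_width: 0.0588
gripper_force: 75.2
```

{"fn": "jog_arm", "kwargs": {"moves": [[[0,0,0.001,0,0.05],[0,0,0.001,0,0.05],[0,0,0,0,0.05]]]}}

```text
clock: 18.25
ee_pos: [0.6264, -0.0051, 0.079]
tcp_rot: [0.982, 0.189, 0.001, 0.0]
ft_force: [-6.0, 0.3, 18.4]
grip_width: 0.0582
gripper_force: 77.2
```

{"fn": "jog_arm", "kwargs": {"moves": [[[0,0,-0.002,0,0.05],[0,0,0,0,0.05]]]}}

```text
clock: 18.5
ee_pos: [0.6257, -0.0053, 0.079]
tcp_rot: [0.982, 0.189, 0.0, 0.0]
ft_force: [-1.6, 0.2, 7.0]
grip_width: 0.0577
gripper_force: 75.7
```

```bash
python3 tilt.py|head -1; python3 t3.py|sed -n 2p
python3 - <<'E'
from h import *
a=cv2.imread("pics/side_t.png"); b=manip.grab_frame("scene")[:,:,::-1].copy(); w=manip.grab_frame("wrist")[:,:,::-1].copy()
for n,im in(("scene_t",b),("w_t",w)): cv2.imwrite(f"pics/{n}.png",im)
r=lambda m,x,y:cv2.resize(m,(x,y),interpolation=cv2.INTER_CUBIC)
cv2.imwrite("pics/v6.png",np.vstack([np.hstack([r(a[200:350,130:330],400,300),r(b[160:310,180:380],400,300)]),np.hstack([r(w,400,300),r(b[60:410,100:567],400,300)])]))
E
```

```text
18.55 [ 0.6258 -0.0053  0.0791] [-1.9 -0.1  7.4] [ 0.04  0.52 -0.01] [9.82026862e-01 1.88740546e-01 4.96692482e-04 4.14061415e-05]
0 [[158.0, 279.0], [189.0, 246.0], [256.0, 280.0], [226.0, 316.0]]
```

View pics/v6.png

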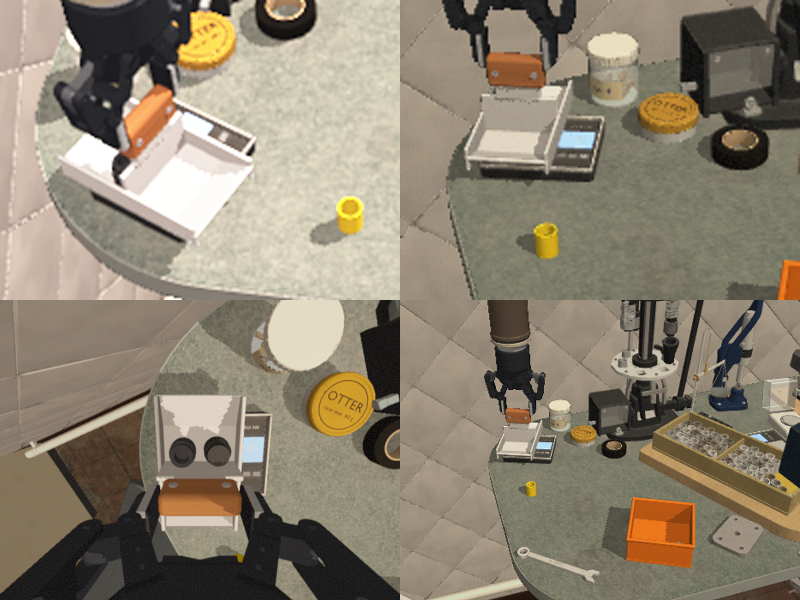

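The picture shows the dish upright on the plate, both dies in the far compartment (wrist crop 183,450 and 217,450), and jar, tin, tape and yellow bushing clear. I check that the display hasn't shifted, then release.

{"fn": "jog_arm", "kwargs": {"moves": [[[0,0,-0.001,0,0.05],[0,0,0,0,0.058],[0,0,0,0,0.064],[0,0,0,0,0.075],[0,0,0,0,0.0854],[0,0,0,0,0.0854],[0,0,0,0,0.0854]]]}}

```text
clock: 19.52
ee_pos: [0.6253, -0.0054, 0.0795]
tcp_rot: [0.982, 0.189, 0.0, 0.0]
ft_force: [0.3, 0.5, 0.1]
grip_width: 0.0849
gripper_force: 0.0
```

{"fn": "jog_arm", "kwargs": {"moves": [[[0,0,-0.01,0,0.0854],[0,0,-0.02,0,0.0854],[0,0,-0.03,0,0.0854],[0,0,-0.03,0,0.0854],[0,0,-0.03,0,0.0854],[0,0,-0.02,0,0.0854],[0,0,0,0,0.0854],[0,0,0,0,0.0854],[0,0,0,0,0.0854]]]}}

```text
clock: 20.65
ee_pos: [0.6247, -0.0055, 0.2184]
tcp_rot: [0.982, 0.189, -0.001, -0.0]
ft_force: [-0.4, -0.3, -0.7]
grip_width: 0.0857
gripper_force: 0.0
```

Run:
```python
from h import *
s=manip.get_state(); print(s['clock'],np.round(s['ee_pos'],3),np.round(s['ft_force'],1),s['grip_width'])
S=Cam("side");C=Cam("scene");W=Cam("wrist")
I={n:manip.grab_frame(n)[:,:,::-1].copy() for n in("scene","side","wrist")}
for n in I: cv2.imwrite(f"pics/{n}_f.png",I[n])
def cen(im,lo,hi,roi,a=30):
    k=blobs(im,lo,hi,roi,a)
    if not k: return None
    M=cv2.moments(k[0]); return M['m10']/M['m00'],M['m01']/M['m00']
H=((3,110,50),(15,220,220)); Bl=((90,25,180),(115,160,255))
hs,hd=cen(I["scene"],*H,(200,150,330,250)),cen(I["side"],*H,(160,180,270,300)); print("handle px",hs,hd)
X,e=tri(C,hs,S,hd); print("handle",X.round(4),e)
for n in("scene0","scene_f"): print(n,"display",cen(cv2.imread(f"pics/{n}.png"),*Bl,(245,215,295,250),10))
k=blobs(I["wrist"],*H,(150,150,450,400),100)
if k: r=cv2.minAreaRect(k[0]); print(r,W.plane(r[0],.1),[W.plane(p,.1)[:2].round(3).tolist() for p in cv2.boxPoints(r)])
k=cen(I["wrist"],*Bl,(200,50,640,400),50); print("display",k,k and W.plane(k,.017))
w1=cv2.imread("pics/w1.png"); print("old display px",cen(w1,*Bl,(100,20,220,130)))
print("dark blobs(dies)",[cv2.minEnclosingCircle(c) for c in blobs(I["wrist"],(0,0,0),(180,255,60),(230,120,420,330),150)])
```

```text
20.65 [ 0.625 -0.005  0.218] [-0.4 -0.3 -0.7] 0.08566870710734974
handle px (237.4677002583979, 194.62421557770395) (203.19916517590934, 265.4138342277877)
handle [ 0.6217 -0.0037  0.0984] 0.006208804666452631
scene0 display (267.92477876106193, 229.5132743362832)
scene_f display (267.92410714285717, 229.51339285714286)
((207.1689453125, 243.95013427734375), (133.32864379882812, 120.01720428466797), 82.303955078125) [0.57709112 0.08360026 0.1       ] [[0.605, 0.151], [0.655, 0.062], [0.545, 0.008], [0.487, 0.108]]
display (373.5285310734463, 202.2861581920904) [ 0.65689431 -0.0567929   0.017     ]
old display px (153.29276538201486, 72.79215686274509)
dark blobs(dies) [((253.5, 280.5), 25.739173889160156)]
```

```bash
python3 -c "
from plant import manip
print(manip.finish_job())"
```

```text
the job is handed in; nothing more can be done
None
```

The job is handed in at about 21 s of the 54 s: all three bushings are in the orange bin, both dies were still in their compartment just before I let go, and by measurement the dish stands upright on the middle of the scale's plate, the scale unmoved.

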